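# Pin the clamping jig over a leaded strip

### The arm

A 6-joint arm with a two-finger parallel gripper is mounted at the origin on the work surface. World frame = base frame: x ahead of the robot, y to its left, z up, the work surface at z = 0. Lengths are in m, angles in degrees, forces in N, time in s.
With the tool pointing down it reaches from about 0.275 to 0.725 m from the base axis. Payload 5.6 kg.
Tool frame: the origin (TCP) lies at the centre of the arm's flange, where the gripper is bolted on; the fingertips stand 173 mm ahead of it and the grasp point (between the pads) lies 155 mm ahead of it (manip.tcp_to_tips is the distance from the TCP to the fingertips, in m); z points along the fingers, y is the direction in which the jaws open and shut (so a half turn about z gives the same grasp; the last joint's range is limited). The gripper opens to 85 mm and grips with 20 to 120 N. Pads are 22 mm wide; open, the fingers measure 114 mm over their backs; the gripper's body (76 mm by 85 mm) begins 54 mm behind the grasp point. The pads swing forward as they close: fully open they stand 13 mm farther back than shut.
Start: joints at [83.056, 14.616, 6.199, 0, -81.583, -16.306], TCP at [0.217, 0.505, 0.405] pointing down, gripper open.
Joint ranges: [-168.99, 168.99], [-69.2, 112.95], [-62.41, 85.93], [-164.36, 98.24], [-168.68, -3.75], [-174.98, 174.98]. Speed limits (degrees/s): [147.25, 147.25, 180, 180, 180, 180].

### API

Orientations are given as a 3x3 rotation matrix whose columns are the frame's x, y, z axes.
In Python, from station import readout, viewer, manip gives the robot as it stands. The module is installed in compiled form; this text tells all that it offers.
- The arm moves only by the tool play_rows, never from a script. Its argument "plan" is a list that holds one entry, the list of rows, each a list of 7 numbers: the gripper's target within -1 to 1 (shut at 1, half-way at 0, fully open at -1), then the shift along the tool's x, y, z in mm, then the turn, a rotation vector about the tool's x, y, z in degrees. A call has 1 to 10 rows; each row is the pose to reach, as a shift and turn from the pose commanded when the call began, along the tool's axes at that moment; what a row does not reach only later rows make up. A row lasts 1/12 s, in which the tool goes at most 41.7 mm and 7.16 degrees, less where a joint would pass 70% of its speed; a pose out of reach is approached as far as the arm can. A call with a gripper value outside its range is refused whole. The fingers move at their own pace and stop on an object; "newtons" is the grip in N (left out, the last holds). Time passes only in rows, so rows that repeat a pose let the fingers close. It gives the time, the measured TCP pose, the force and the opening at its end, in the units of the state.
- readout.get_obs(): the state, without advancing time (a new reading comes with each control period).
- viewer.snapshot(name): name is "scene" or "top" or "wrist"; returns the picture (384x512x3 uint8, blue, green, red); there is no depth.
- viewer.calibration(name): a dict with "fx", "fy", "cx", "cy" (pixels), "position" and "attitude" of the camera in the world. Camera axes: x right, y down, z forward; pixel columns grow to the right and rows downward; lengths in m; the calibration is good to about 2 mm. A picture is of the moment at which its call begins: read the wrist's pose just before it. calibration takes no time and is no camera call; for the wrist camera it gives the pose at the moment of the call.
- manip.hand_in(): hands the job in, once; it reports no verdict.
The state is a dict: "t": time; "joint_pos": joint angles; "qd": joint speeds; "joint_torque": joint torques, N m; "tool_pos": TCP position; "tool_rot": TCP orientation; "ft_force": force on the tool from outside, world axes, zero at the start; "moment": the same for the moment, N m; "opening": finger opening in m.
Only numpy, scipy, OpenCV 4.12 (cv2) and the standard library are available. Lean on these libraries where they do the work, as an engineer would, in place of code of your own. Each camera call takes 0.05 s, during which the arm holds its last target. There are 200 camera calls.

### The job

Flip the clamping jig's hinged leaf right over by its yellow grip until its rubber feet are down on the leaded strip. Then take the long red-knobbed pin out of the wooden block and thread it straight down through the bushing in the leaf and on through the bushing below it, until the tip stands out about 15 mm beneath the lower bushing, and finish still holding it there by the knob, its tip off the base plate, so that a clip can be fitted. Leave the short pin and the other things on the bench where they are.

Things in the scene. Friction and masses are not known exactly. Their poses are not given: they have to be found in the camera images.
- hinge (a point): centre of the hinge of the bench-mounted clamping jig (blue base plate 170 x 220 x 12 mm). It is 105 mm above the bench. Its axes are the jig's and do not move with the leaf: x along the hinge axis, y towards the side on which the leaf lies when open, z up. The hinge tower reaches 118 mm above the bench.
- leaf (a joint): angle of the aluminium clamp leaf (80 mm wide, 12 thick, 91 mm from hinge to edge). 0 = open, level towards jig +y, two 31 mm rubber-tipped feet up; pi/2 = upright; pi = right over on its stop, level towards jig -y, feet down. No spring, light damping: let go, it sinks by its weight (0.3 kg) in a few seconds to the side of upright it is on.
- leaf_grip (a point): centre of the yellow barrel grip (24 mm diameter, 26 mm long, its axis parallel to the hinge) on a 10 mm round stalk at the leaf's free end, 135 mm from the hinge axis. Pinched on its flat ends (fingers closing along the hinge direction) it turns freely between the fingers as the leaf swings. Moves with the leaf.
- leaf_bush (a point): centre of the through bore (13 mm) of the brass-ringed bushing in the leaf, 70 mm from the hinge axis, half-way through the thickness; ring 7.5 mm above and below this point. Moves with the leaf. With the leaf flipped over it lies 45 mm straight above low_bush and 105 mm above the bench.
- low_bush (a point): mouth of the lower brass-ringed bushing on the jig: centre of its upper face, 60 mm above the bench; a 13 mm through bore, 15 mm deep, vertical. Its underside is 33 mm above the top of the base plate. Same axes as the jig; it lies 70 mm towards jig -y from the hinge.
- pin_knob (a point): centre of the upright red knob (28 mm diameter, 26 mm tall) of the long locating pin: 10 mm steel shaft, 120 mm long below the knob, its last 7 mm tapering to a 6 mm tip; 0.07 to 0.14 kg. At the start it stands loosely upright in one of the two holes of the wooden block, this point 143 mm above the bench. z points from tip to knob.
- pin_tip (a point): the tip of that pin, on its axis, 133 mm below the centre of its knob. At the start it is 35 mm deep in the block, 10 mm above the bench.
- block: fixed wooden pin block, 150 x 60 x 45 mm tall, origin under its centre; two 11 mm holes, 35 mm deep, on its long x axis, 45 mm each side of the centre. The two pins stand in them, either way round.
- spare_knob (a point): centre of the black knob (28 mm diameter, 26 mm tall) of the spare short pin (shaft only 60 mm long), in the other hole; 83 mm above the bench. Not to be used.
- hammer: bench hammer lying flat, 260 mm long, wooden handle - a bystander
- jar: closed glass jar, 68 mm across, 80 mm tall - a bystander, origin under its centre
- tub: cream open plastic tub, 130 x 190 x 110 mm tall - a bystander, origin under its centre
- tape: yellow tape measure, 65 x 32 x 62 mm tall - a bystander, origin under its centre
- bowl: red plastic bowl, 120 mm across, 50 mm tall - a bystander, origin under its centre
- driver: screwdriver lying flat, 200 mm long - a bystander
Things that resemble listed ones, but are neither listed nor needed, are in the scene too. Leave any turquoise or white look-alike of the part that bears pin_knob alone.

How it is judged (in metres and radians):
On the way, in this order (a step that is already met when the one before it is completed fails the run):
1. the leaf is flipped right over, feet down (value of joint leaf above 3.08 rad), for 0.2 s.
2. the pin's tip has come down through the leaf's bushing (value of joint leaf above 3.08 rad and z of pin_tip in the frame of low_bush below 0.034 m and horizontal distance between pin_tip and low_bush below 0.009 m), for 0.05 s.
At the end, for the whole second after the job is handed in: the leaf is fully over (within 0.06 rad of its stop); the upright pin (within 0.1 rad) spans both bushings, its tip 4 to 29 mm below the underside of the lower bushing (so at least 4 mm above the base plate) and within 6 mm of the bore's axis; the fingers grip the pin and it is still (value of joint leaf above 3.08 rad and z of pin_tip in the frame of low_bush between -0.044 and -0.019 m and horizontal distance between pin_tip and low_bush below 0.006 m and angle between pin_tip's own z axis and vertical below 0.1 rad and contact force between the fingers and pin above 1 N and linear speed of pin below 0.02 m/s); the arm keeps its last pose, push and grip.
It fails at once if the short pin or a bystander is moved by more than 30 mm (distance of any of spare_knob, hammer, jar, tub, tape, bowl, driver from where it was at the start of the episode above 0.03 m).
It also fails if it takes over 72 s, if anything falls off the work surface, if the arm or the gripper's body presses on something with over 40 N, if the wrist force passes 120 N, or if a joint passes its speed limit or range.

## Working session

There is one attempt and no reset: what is moved stays moved. The work goes in short steps, Python scripts to look and compute and a tool call to move; the robot and the scene stay as the last step left them, time stands still between calls to the robot, and variables do not carry over. Pictures are saved under pics/ and viewed, about 8 in all and at most 12, crops included, and the job is handed in when it is done.

Besides the shell and the picture viewer there is one more tool, called after "Call:" by a JSON object that holds its "name" and its "arguments", one argument or row to a line. play_rows: Moves the arm, as the interface text tells. Its arguments: {"type":"object","properties":{"plan":{"type":"array","items":{"type":"array","items":{"type":"array","items":{"type":"number"}}}},"newtons":{"type":"number"}},"required":["plan"]}

```bash
mkdir -p pics; python3 - <<'E'
from station import readout, viewer, manip
import cv2,numpy as np
o=readout.get_obs()
for k in o: print(k,np.round(o[k],4).tolist())
a={}
for n in("scene","top"):
    c=viewer.calibration(n);print(n,{k:np.round(v,4).tolist() for k,v in c.items()})
    im=viewer.snapshot(n);cv2.imwrite(f"pics/{n}0.png",im)
    cv2.imwrite(f"pics/{n}0v.png",cv2.resize(im,(800,600),interpolation=cv2.INTER_CUBIC))
E
```

```text
t 0.0
joint_pos [83.0571, 14.6524, 6.13, -0.0282, -81.5824, -16.3063]
qd [-0.0284, -0.0137, 0.0324, 0.0364, 0.0102, -0.0269]
joint_torque [-0.0024, -38.6627, 23.7939, 5.3653, -0.0061, 0.0]
tool_pos [0.217, 0.5052, 0.4038]
tool_rot [[0.9188, -0.3948, -0.0007], [-0.3948, -0.9188, -0.0018], [0.0, 0.0019, -1.0]]
ft_force [0.6378, 1.0779, 0.0873]
moment [0.0513, 0.0581, -0.0171]
opening 0.0855
scene {'fx': 386.1281, 'fy': 386.1281, 'cx': 254.9566, 'cy': 193.0576, 'position': [1.0589, 0.7602, 0.7403], 'attitude': [[-0.8507, 0.2945, -0.4354], [0.5256, 0.4657, -0.712], [-0.0069, -0.8345, -0.5509]]}
top {'fx': 355.5005, 'fy': 355.5005, 'cx': 250.9634, 'cy': 182.2827, 'position': [0.485, -0.0395, 1.2413], 'attitude': [[-0.002, -0.9972, 0.0752], [-0.9996, -0.0, -0.0271], [0.0271, -0.0752, -0.9968]]}
```

View pics/scene0v.png

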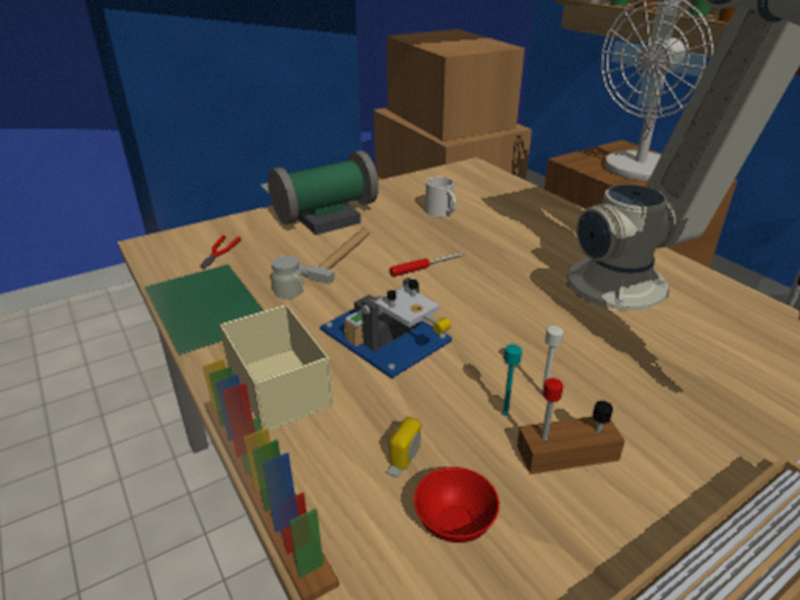

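View pics/top0v.png

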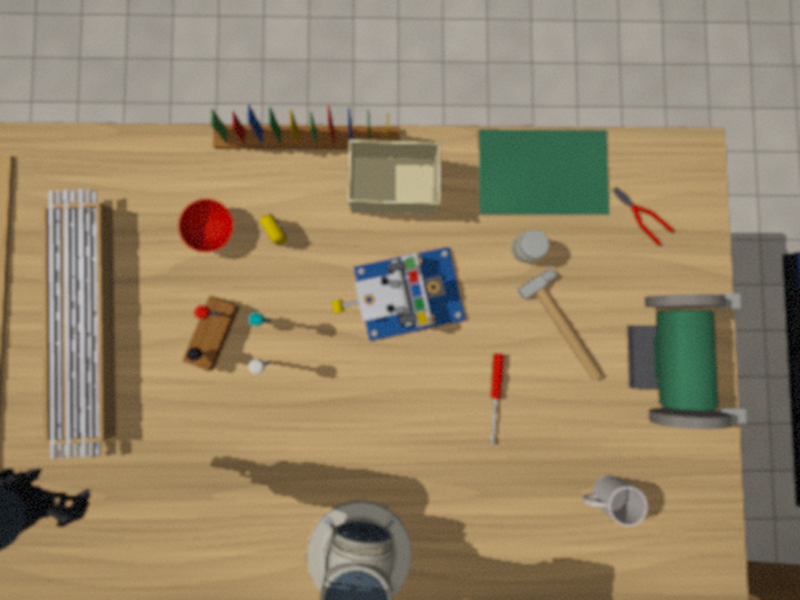

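```bash
cat > h.py <<'E'
from station import readout, viewer, manip
import cv2,numpy as np
def ray(c,uv):
    d=np.asarray(c["attitude"])@np.array([(uv[0]-c["cx"])/c["fx"],(uv[1]-c["cy"])/c["fy"],1.]);return np.asarray(c["position"]),d
def onz(c,uv,z):
    p,d=ray(c,uv);return p+d*(z-p[2])/d[2]
def cross(rs):
    A=np.zeros((3,3));b=np.zeros(3)
    for p,d in rs:
        d=d/np.linalg.norm(d);M=np.eye(3)-np.outer(d,d);A+=M;b+=M@p
    return np.linalg.solve(A,b)
def blobs(im,lo,hi,amin=15):
    m=cv2.inRange(cv2.cvtColor(im,cv2.COLOR_BGR2HSV),lo,hi)
    n,l,s,ce=cv2.connectedComponentsWithStats(m)
    return [(int(s[i,4]),s[i,:4].tolist(),ce[i].round(1).tolist()) for i in range(1,n) if s[i,4]>=amin],l
E
python3 - <<'E'
from h import *
for n in("top","scene"):
    im=cv2.imread(f"pics/{n}0.png")
    for k,lo,hi in(("yel",(22,140,90),(33,255,255)),("red",(0,170,80),(6,255,255)),("red2",(174,170,80),(180,255,255)),("blue",(105,150,60),(125,255,255)),("brass",(8,90,90),(22,200,255))):
        b,_=blobs(im,lo,hi); 
        if k=="brass": b=[x for x in b if x[0]<200]
        print(n,k,b[:14])
t=cv2.imread("pics/top0.png");cv2.imwrite("pics/jig.png",cv2.resize(t[150:225,205:305],(800,600),interpolation=cv2.INTER_CUBIC))
E
```

```text
top yel [(195, [166, 137, 18, 20], [174.2, 146.4]), (57, [212, 192, 8, 9], [215.2, 195.8]), (40, [266, 200, 8, 7], [269.6, 203.1])]
top red [(827, [115, 128, 34, 33], [132.1, 143.9]), (126, [404, 131, 27, 26], [414.8, 141.2]), (23, [262, 174, 5, 6], [264.3, 176.4]), (56, [125, 196, 9, 8], [128.9, 199.4]), (163, [315, 227, 7, 28], [317.9, 240.2])]
top red2 []
top blue [(563, [270, 160, 26, 47], [282.8, 183.0]), (116, [229, 168, 20, 10], [239.7, 172.5]), (22, [264, 183, 5, 6], [266.0, 185.5]), (200, [236, 202, 30, 14], [248.3, 208.6])]
top brass [(35, [179, 75, 9, 10], [183.2, 80.5]), (16, [144, 79, 5, 6], [146.5, 81.1]), (39, [188, 78, 11, 7], [193.5, 81.6]), (19, [155, 80, 6, 4], [157.6, 81.3]), (24, [167, 80, 7, 6], [170.4, 81.7]), (42, [202, 80, 10, 5], [206.5, 81.9]), (40, [213, 80, 10, 5], [217.8, 82.0]), (41, [225, 80, 11, 6], [230.1, 82.3]), (35, [319, 81, 22, 2], [330.2, 81.6]), (17, [157, 89, 8, 3], [160.6, 90.1]), (51, [273, 180, 9, 8], [277.0, 183.4]), (17, [42, 320, 5, 5], [43.7, 321.7])]
scene yel [(79, [277, 203, 12, 10], [283.1, 207.6]), (119, [130, 230, 14, 31], [135.9
[... 704 characters left out ...]
 (37, [426, 47, 8, 8], [429.2, 50.4]), (32, [438, 48, 8, 6], [441.6, 50.3]), (4283, [458, 49, 54, 134], [491.9, 126.7]), (53, [395, 53, 9, 10], [399.3, 57.7]), (69, [431, 52, 11, 11], [435.9, 57.2]), (27, [403, 59, 5, 8], [405.4, 62.9]), (63, [423, 59, 10, 9], [426.8, 63.4]), (19, [424, 67, 11, 6], [429.3, 69.7])]
scene brass [(105, [384, 90, 24, 8], [395.9, 93.5]), (40, [349, 123, 26, 12], [363.4, 129.5]), (19, [359, 189, 8, 7], [362.2, 191.7]), (26, [263, 195, 8, 5], [266.2, 197.0]), (80, [222, 206, 10, 15], [227.3, 213.4]), (17, [160, 258, 3, 13], [160.9, 264.2]), (16, [342, 293, 10, 4], [346.4, 294.8]), (197, [434, 313, 78, 71], [471.3, 349.8]), (120, [497, 369, 15, 15], [506.3, 378.3])]
```

View pics/jig.png

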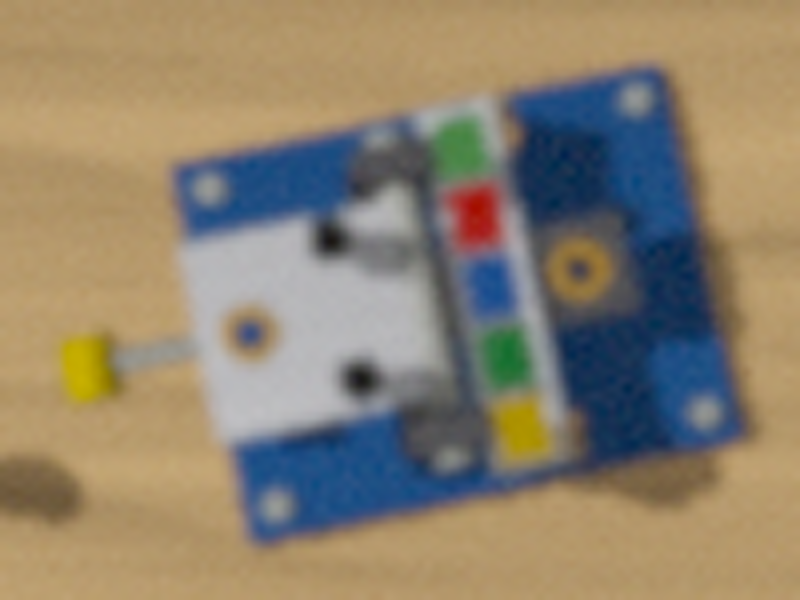

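```bash
python3 - <<'E'
from h import *
T=viewer.calibration("top");S=viewer.calibration("scene")
g=cross([ray(T,(215.4,195.9)),ray(S,(283.1,207.6))]);gz=onz(T,(215.4,195.9),.105)
lb=onz(T,(277.2,183.4),.060);fb=onz(T,(236.1,191.6),.1125)
k=cross([ray(T,(128.9,199.4)),ray(S,(354,249))]);kz=onz(T,(128.9,199.4),.15)
print("grip",g,gz,"low",lb,"leafb",fb,"knob",k,kz)
print("grip-low",np.linalg.norm((gz-lb)[:2]),"leafb-low",np.linalg.norm((fb-lb)[:2]))
# plate corners z=.012
m=[onz(T,(205+u/8,150+v/8),.012) for u,v in((180,165),(657,68),(742,437),(257,540))]
print(np.round(m,4)); 
for a in((m[1]-m[0]),(m[2]-m[3]),(m[0]-m[3]),(m[1]-m[2])): print(np.degrees(np.arctan2(a[1],a[0])),np.linalg.norm(a))
d=gz-lb;print("jig y deg",np.degrees(np.arctan2(d[1],d[0])))
d=fb-lb;print("jig y deg",np.degrees(np.arctan2(d[1],d[0])))
print("spare",onz(T,(195*.64,353*.64),.083),"turq",onz(T,(256*.64,319*.64),.15),"white",onz(T,(257*.64,367*.64),.15),"tape",onz(T,(273*.64,230*.64),.05),"driver", onz(T,(498*.64,400*.64),.02))
E
```

```text
grip [0.52730524 0.04318276 0.10331959] [0.52718636 0.04310183 0.105     ] low [ 0.57039184 -0.15930345  0.06      ] leafb [ 0.54049716 -0.02295126  0.1125    ] knob [0.51496387 0.30570015 0.14003495] [0.5151402 0.3021487 0.15     ]
grip-low 0.20696523323974797 leafb-low 0.13959086669166706
[[ 0.6183  0.0084  0.012 ]
 [ 0.6611 -0.1996  0.012 ]
 [ 0.5001 -0.235   0.012 ]
 [ 0.4563 -0.0251  0.012 ]]
-78.37189895800873 0.21241387058441866
-78.1983696250415 0.2144205325934287
11.69210417614296 0.16550328576573614
12.389395453436151 0.16486833027151138
jig y deg 102.04952922418634
jig y deg 102.36620941615234
spare [0.43198772 0.33415482 0.083     ] turq [0.50052135 0.19634331 0.15      ] white [0.40772417 0.19290486 0.15      ] tape [0.69334877 0.18466793 0.05      ] driver [ 0.32500033 -0.30343636  0.02      ]
```

Call:
{"name": "play_rows", "arguments": {
  "plan": [
    [[-1,40,25,0,0,0,7],[-1,80,50,0,0,0,14],[-1,120,75,0,0,0,21],[-1,155,100,0,0,0,28],[-1,190,125,0,0,0,35],[-1,225,148,0,0,0,41],[-1,260,170,10,0,0,46],[-1,290,190,20,0,0,50],[-1,320,210,30,0,0,54.6],[-1,350,228,44,0,0,54.6]]
  ]
}}

```text
t: 0.93
tool_pos: [0.4453, 0.1612, 0.3634]
tool_rot: [[0.207, -0.978, 0.001], [-0.978, -0.207, 0.001], [-0.001, -0.001, -1.0]]
ft_force: [0.8, 1.1, 0.2]
opening: 0.0851
```

Call:
{"name": "play_rows", "arguments": {
  "plan": [
    [[-1,35,-15,0,0,0,0],[-1,70,-29,0,0,0,0],[-1,105,-43,0,0,0,0],[-1,132,-55.5,0,0,0,0],[-1,132,-55.5,20,0,0,0],[-1,132,-55.5,45,0,0,0],[-1,132,-55.5,45,0,0,0],[-1,132,-55.5,45,0,0,0]]
  ]
}}

```text
t: 1.6
tool_pos: [0.5264, 0.0456, 0.3172]
tool_rot: [[0.21, -0.978, -0.004], [-0.978, -0.21, -0.002], [0.001, 0.004, -1.0]]
ft_force: [-0.3, -0.1, 0.8]
opening: 0.0858
```

```bash
python3 - <<'E'
from h import *
C=viewer.calibration("wrist");o=readout.get_obs();im=viewer.snapshot("wrist");cv2.imwrite("pics/w1.png",im)
print(o["tool_pos"],C["position"])
for a,bb,c in blobs(im,(22,140,90),(33,255,255))[0]: print(a,bb,c,onz(C,c,.105),onz(C,c,.11))
E
```

```text
[0.52638873 0.04562737 0.31719962] [ 0.54556137 -0.03661677  0.28644835]
1394 [226, 207, 46, 35] [248.5, 225.3] [0.52991482 0.04547057 0.105     ] [0.53034598 0.04320857 0.11      ]
1236 [0, 299, 50, 38] [21.0, 315.6] [0.65937915 0.1379029  0.105     ] [0.65624278 0.13309383 0.11      ]
```

View pics/w1.png

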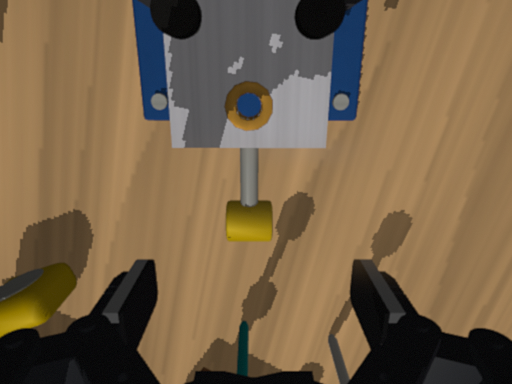

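Call:
{"name": "play_rows", "arguments": {
  "newtons": 40,
  "plan": [
    [[-1,2,-2,20,0,0,0],[-1,2,-2,45,0,0,0],[-1,2,-2,57,0,0,0],[-1,2,-2,57,0,0,0],[1,2,-2,57,0,0,0],[1,2,-2,57,0,0,0],[1,2,-2,57,0,0,0],[1,2,-2,57,0,0,0],[1,2,-2,57,0,0,0],[1,2,-2,57,0,0,0]]
  ]
}}

```text
t: 2.48
tool_pos: [0.5288, 0.0443, 0.2623]
tool_rot: [[0.211, -0.978, -0.0], [-0.978, -0.211, 0.0], [-0.0, 0.0, -1.0]]
ft_force: [-5.0, 1.3, 8.8]
opening: 0.0253
```

Call:
{"name": "play_rows", "arguments": {
  "plan": [
    [[1,0.7,0,-14.1,0,0,0],[1,3,0,-28.1,0,0,0],[1,6.6,0,-41.7,0,0,0],[1,11.7,0,-54.9,0,0,0],[1,18.1,0,-67.5,0,0,0],[1,25.8,0,-79.4,0,0,0],[1,34.7,0,-90.3,0,0,0],[1,44.7,0,-100.3,0,0,0],[1,55.6,0,-109.2,0,0,0],[1,67.5,0,-116.9,0,0,0]]
  ]
}}

```text
t: 3.32
tool_pos: [0.543, -0.0217, 0.3781]
tool_rot: [[0.211, -0.978, -0.002], [-0.978, -0.211, 0.002], [-0.002, 0.001, -1.0]]
ft_force: [-1.5, 2.3, -5.4]
opening: 0.0253
```

Call:
{"name": "play_rows", "arguments": {
  "plan": [
    [[1,12.6,0,-6.4,0,0,0],[1,25.8,0,-11.5,0,0,0],[1,39.4,0,-15.2,0,0,0],[1,53.4,0,-17.4,0,0,0],[1,67.5,0,-18.1,0,0,0],[1,81.6,0,-17.4,0,0,0],[1,95.6,0,-15.2,0,0,0],[1,109.2,0,-11.5,0,0,0],[1,122.4,0,-6.4,0,0,0],[1,135,0,0,0,0,0]]
  ]
}}

```text
t: 4.15
tool_pos: [0.5713, -0.1558, 0.3801]
tool_rot: [[0.21, -0.978, 0.001], [-0.978, -0.21, -0.003], [0.003, -0.0, -1.0]]
ft_force: [-4.0, 0.8, 4.2]
opening: 0.025
```

Call:
{"name": "play_rows", "arguments": {
  "plan": [
    [[1,11.9,0,7.7,0,0,0],[1,22.8,0,16.6,0,0,0],[1,32.8,0,26.6,0,0,0],[1,41.7,0,37.5,0,0,0],[1,49.4,0,49.4,0,0,0],[1,55.8,0,62,0,0,0],[1,60.9,0,75.2,0,0,0],[1,64.5,0,88.8,0,0,0],[1,66.8,0,102.8,0,0,0],[1,67.5,0,116,0,0,0]]
  ]
}}

```text
t: 4.98
tool_pos: [0.5858, -0.2238, 0.2642]
tool_rot: [[0.21, -0.978, 0.001], [-0.978, -0.21, -0.007], [0.007, 0.0, -1.0]]
ft_force: [-4.5, -9.7, 5.1]
opening: 0.0252
```

Call:
{"name": "play_rows", "arguments": {
  "plan": [
    [[1,0,0,1,0,0,0],[1,0,0,1,0,0,0],[1,0,0,1,0,0,0],[-1,0,0,1,0,0,0],[-1,0,0,1,0,0,0],[-1,0,0,1,0,0,0],[-1,0,0,1,0,0,0],[-1,0,0,1,0,0,0]]
  ]
}}

```text
t: 5.65
tool_pos: [0.5861, -0.2195, 0.2612]
tool_rot: [[0.211, -0.978, 0.0], [-0.978, -0.211, -0.0], [0.0, -0.0, -1.0]]
ft_force: [0.2, -0.7, 0.3]
opening: 0.0839
```

Call:
{"name": "play_rows", "arguments": {
  "plan": [
    [[-1,0,0,-25,0,0,0],[-1,0,0,-60,0,0,0],[-1,-10,0,-100,0,0,0],[-1,-40,0,-130,0,0,0],[-1,-80,0,-130,0,0,0],[-1,-115,0,-130,0,0,0],[-1,-135,0,-130,0,0,0],[-1,-135,0,-130,0,0,0],[-1,-135,0,-130,0,0,0]]
  ]
}}

```text
t: 6.4
tool_pos: [0.5574, -0.0865, 0.3916]
tool_rot: [[0.213, -0.977, 0.001], [-0.977, -0.213, -0.0], [0.0, -0.001, -1.0]]
ft_force: [0.1, -0.7, -0.6]
opening: 0.0854
```

```bash
python3 - <<'E'
from h import *
C=viewer.calibration("wrist");o=readout.get_obs();im=viewer.snapshot("wrist");cv2.imwrite("pics/w2.png",im)
print(o["tool_pos"],C["position"])
for a,bb,c in blobs(im,(22,140,90),(33,255,255))[0]: print("y",a,bb,c,onz(C,c,.105))
for a,bb,c in blobs(im,(10,120,60),(21,255,255),60)[0]: print("b",a,bb,c,onz(C,c,.1125))
E
```

```text
[ 0.55743573 -0.08649521  0.39158512] [ 0.5769666  -0.16862789  0.36079426]
y 46 [237, 0, 8, 7] [240.5, 2.7] [ 0.59479917 -0.21021242  0.105     ]
y 682 [311, 122, 30, 25] [325.2, 133.5] [ 0.51529001 -0.13850633  0.105     ]
b 281 [0, 0, 36, 21] [19.0, 8.1] [ 0.7341034  -0.17524277  0.1125    ]
b 155 [62, 10, 23, 22] [73.6, 21.4] [ 0.69912908 -0.17491023  0.1125    ]
b 71 [334, 10, 15, 36] [344.4, 22.0] [ 0.52532462 -0.2125348   0.1125    ]
b 756 [239, 73, 34, 35] [255.7, 90.4] [ 0.57294876 -0.15797293  0.1125    ]
b 219 [322, 94, 24, 20] [333.9, 108.2] [ 0.51610313 -0.1579811   0.1125    ]
b 296 [165, 101, 32, 12] [181.5, 107.7] [ 0.62183639 -0.13522825  0.1125    ]
b 77 [256, 301, 10, 56] [259.9, 328.7] [0.52517564 0.04090384 0.1125    ]
```

View pics/w2.png

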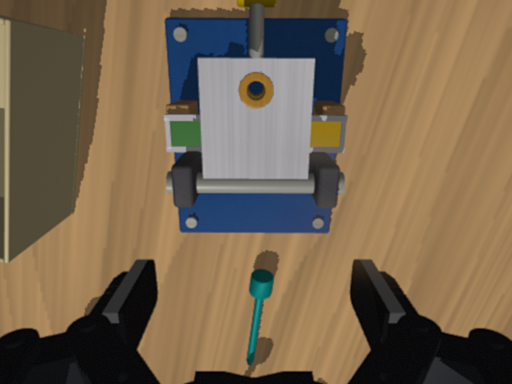

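Call:
{"name": "play_rows", "arguments": {
  "plan": [
    [[-1,-40,-4,0,0,0,0],[-1,-80,-9,0,0,0,0],[-1,-120,-13,0,0,0,0],[-1,-160,-17,0,0,0,0],[-1,-200,-22,0,0,0,0],[-1,-240,-26,0,0,0,0],[-1,-280,-30,0,0,0,0],[-1,-320,-35,0,0,0,0],[-1,-355,-39,0,0,0,0],[-1,-385,-42,0,0,0,0]]
  ]
}}

```text
t: 7.28
tool_pos: [0.5179, 0.2993, 0.3906]
tool_rot: [[0.21, -0.978, -0.0], [-0.978, -0.21, -0.0], [0.0, 0.0, -1.0]]
ft_force: [0.7, 0.2, 1.2]
opening: 0.0856
```

Call:
{"name": "play_rows", "arguments": {
  "plan": [
    [[-1,-6,0,15,0,0,0],[-1,-6,0,30,0,0,0],[-1,-6,0,30,0,0,0],[-1,-6,0,30,0,0,0]]
  ]
}}

```text
t: 7.62
tool_pos: [0.517, 0.3027, 0.3603]
tool_rot: [[0.21, -0.978, -0.001], [-0.978, -0.21, -0.002], [0.002, 0.002, -1.0]]
ft_force: [-0.7, 0.3, 0.5]
opening: 0.0856
```

```bash
python3 - <<'E'
from h import *
C=viewer.calibration("wrist");o=readout.get_obs();im=viewer.snapshot("wrist");cv2.imwrite("pics/w3.png",im)
print(o["tool_pos"],C["position"],o["tool_rot"])
for a,bb,c in blobs(im,(0,150,60),(8,255,255))[0]: print("r",a,bb,c,onz(C,c,.145))
E
```

```text
[0.516959   0.30274578 0.36028798] [0.53612283 0.22048522 0.32960484] [[ 0.20950347 -0.97780681 -0.00146486]
 [-0.9778064  -0.20950028 -0.00206866]
 [ 0.00171586  0.00186574 -0.99999679]]
r 11412 [0, 92, 101, 138] [44.1, 163.1] [0.6393836  0.29055376 0.145     ]
r 2127 [230, 200, 48, 57] [253.6, 228.1] [0.517321 0.305022 0.145   ]
```

View pics/w3.png

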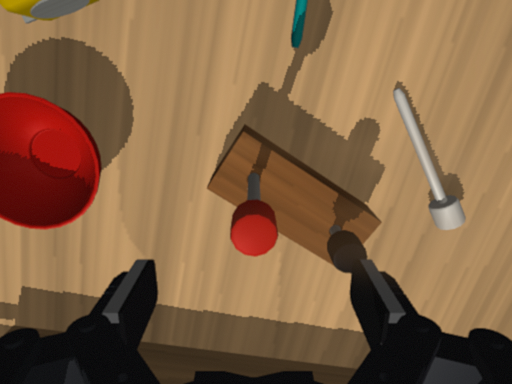

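Call:
{"name": "play_rows", "arguments": {
  "newtons": 60,
  "plan": [
    [[-1,-2,0,20,0,0,0],[-1,-2,0,45,0,0,0],[-1,-2,0,62,0,0,0],[-1,-2,0,62,0,0,0],[1,-2,0,62,0,0,0],[1,-2,0,62,0,0,0],[1,-2,0,62,0,0,0],[1,-2,0,62,0,0,0],[1,-2,0,62,0,0,0],[1,-2,0,62,0,0,0]]
  ]
}}

```text
t: 8.5
tool_pos: [0.5162, 0.3056, 0.3005]
tool_rot: [[0.211, -0.978, 0.002], [-0.978, -0.211, 0.001], [-0.001, -0.002, -1.0]]
ft_force: [-1.1, -0.1, 4.1]
opening: 0.0267
```

Call:
{"name": "play_rows", "arguments": {
  "plan": [
    [[1,0,0,-10,0,0,0],[1,0,0,-25,0,0,0],[1,0,0,-50,0,0,0],[1,0,0,-80,0,0,0],[1,0,0,-110,0,0,0],[1,0,0,-130,0,0,0],[1,0,0,-140,0,0,0],[1,0,0,-140,0,0,0]]
  ]
}}

```text
t: 9.17
tool_pos: [0.516, 0.3054, 0.4418]
tool_rot: [[0.211, -0.978, 0.003], [-0.978, -0.211, 0.003], [-0.002, -0.004, -1.0]]
ft_force: [-0.2, -0.5, -1.5]
opening: 0.0266
```

Call:
{"name": "play_rows", "arguments": {
  "plan": [
    [[1,0,0,-35,0,0,0],[1,35,4,-40,0,0,0],[1,75,8,-40,0,0,0],[1,115,12,-40,0,0,0],[1,155,16,-40,0,0,0],[1,195,20,-40,0,0,0],[1,235,24,-40,0,0,0],[1,275,28,-40,0,0,0],[1,315,32,-40,0,0,0],[1,350,36,-40,0,0,0]]
  ]
}}

```text
t: 10.0
tool_pos: [0.5541, -0.0465, 0.4771]
tool_rot: [[0.21, -0.978, -0.004], [-0.978, -0.21, -0.0], [-0.001, 0.003, -1.0]]
ft_force: [0.0, -0.2, -1.0]
opening: 0.0264
```

Call:
{"name": "play_rows", "arguments": {
  "plan": [
    [[1,30,3,0,0,0,0],[1,55,7,10,0,0,0],[1,55,7,40,0,0,0],[1,55,7,60,0,0,0],[1,55,7,60,0,0,0],[1,55,7,60,0,0,0],[1,55,7,60,0,0,0]]
  ]
}}

```text
t: 10.58
tool_pos: [0.5593, -0.0994, 0.4198]
tool_rot: [[0.211, -0.977, 0.001], [-0.977, -0.211, -0.001], [0.001, -0.0, -1.0]]
ft_force: [-1.1, 0.0, -0.3]
opening: 0.0265
```

```bash
python3 - <<'E'
from h import *
C=viewer.calibration("wrist");o=readout.get_obs();im=viewer.snapshot("wrist");cv2.imwrite("pics/w4.png",im)
s=viewer.snapshot("scene");cv2.imwrite("pics/s4.png",s)
print(o["tool_pos"],o["tool_rot"],C["position"])
for a,bb,c in blobs(im,(10,120,60),(21,255,255),300)[0]: print("b",a,bb,c,onz(C,c,.1125))
cv2.imwrite("pics/v4.png",np.hstack([cv2.resize(im,(400,300)),cv2.resize(s[100:250,180:380],(400,300),interpolation=cv2.INTER_CUBIC)]))
E
```

```text
[ 0.55933414 -0.09944218  0.41983705] [[ 2.10964481e-01 -9.77493579e-01  5.38716887e-04]
 [-9.77493400e-01 -2.10964829e-01 -7.02882917e-04]
 [ 8.00713855e-04 -3.78308872e-04 -9.99999608e-01]] [ 0.57868646 -0.18163658  0.38908193]
b 609 [240, 91, 29, 30] [254.0, 106.1] [ 0.57294594 -0.15802592  0.1125    ]
```

View pics/v4.png

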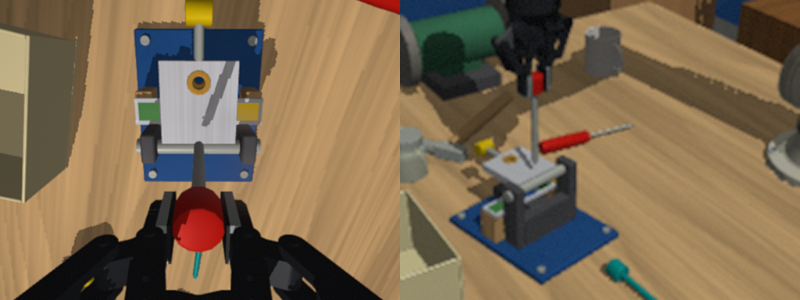

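```bash
python3 - <<'E'
import cv2,numpy as np
w=cv2.imread("pics/w4.png")[85:235,220:295];s=cv2.imread("pics/s4.png")[160:205,220:265]
cv2.imwrite("pics/v5.png",np.hstack([cv2.resize(w,(300,600),interpolation=cv2.INTER_CUBIC),cv2.resize(s,(500,500),interpolation=cv2.INTER_CUBIC,).copy() if 0 else cv2.copyMakeBorder(cv2.resize(s,(495,495),interpolation=cv2.INTER_CUBIC),0,105,0,0,cv2.BORDER_CONSTANT)]))
E
```

```text
(no output)
```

View pics/v5.png

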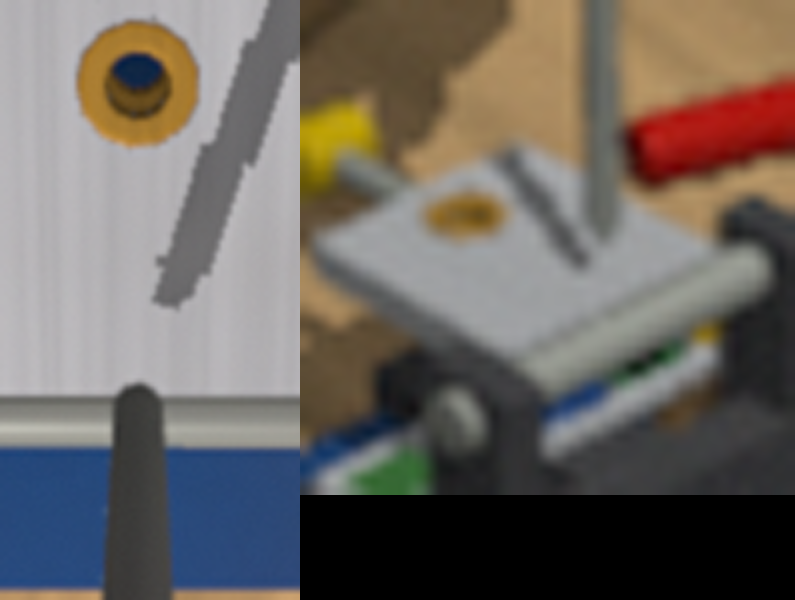

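```bash
python3 - <<'E'
from h import *
C=viewer.calibration("wrist");S=viewer.calibration("scene")
for z in(.127,.129,.131): print("tip wrist",z,onz(C,(254.5,183.8),z)," scene",onz(S,(274.5,181.3),z))
print("tip cross",cross([ray(C,(254.5,183.8)),ray(S,(274.5,181.3))]))
print("bush w",onz(C,(254.2,106),.1125),"s",onz(S,(262.2,179.5),.1125))
o=readout.get_obs();print(o["tool_pos"])
E
```

```text
tip wrist 0.127 [ 0.56054412 -0.09920847  0.127     ]  scene [ 0.49035812 -0.05568186  0.127     ]
tip wrist 0.129 [ 0.56068337 -0.09983431  0.129     ]  scene [ 0.4922121  -0.05302118  0.129     ]
tip wrist 0.131 [ 0.56082262 -0.10046016  0.131     ]  scene [ 0.49406608 -0.0503605   0.131     ]
tip cross [ 0.52431222 -0.07547633  0.11769888]
bush w [ 0.57350875 -0.15777043  0.1125    ] s [ 0.50328955 -0.10431011  0.1125    ]
[ 0.55943003 -0.09928207  0.42062752]
```

```bash
python3 - <<'E'
from h import *
C=viewer.calibration("wrist");S=viewer.calibration("scene")
for z in(.127,.129,.131): print(z," scene",onz(S,(247.3,181.3),z))
print("tip cross",cross([ray(C,(254.5,183.8)),ray(S,(247.3,181.3))]))
print("bush s",onz(S,(234.9,179.5),.1125),cross([ray(C,(254.2,106)),ray(S,(234.9,179.5))]))
E
```

```text
0.127  scene [ 0.55979223 -0.0996592   0.127     ]
0.129  scene [ 0.56141979 -0.09685511  0.129     ]
0.131  scene [ 0.56304735 -0.09405102  0.131     ]
tip cross [ 0.56033905 -0.09920466  0.12734773]
bush s [ 0.57521387 -0.14987647  0.1125    ] [ 0.57255069 -0.15694522  0.1078638 ]
```

Call:
{"name": "play_rows", "arguments": {
  "plan": [
    [[1,20,0,0,0,0,0],[1,40,0,0,0,0,0],[1,55,0,0,0,0,0],[1,59.7,0,0,0,0,0],[1,59.7,0,0,0,0,0],[1,59.7,0,10,0,0,0],[1,59.7,0,10,0,0,0],[1,59.7,0,10,0,0,0]]
  ]
}}

```text
t: 11.35
tool_pos: [0.5715, -0.1571, 0.4083]
tool_rot: [[0.211, -0.977, -0.002], [-0.977, -0.211, 0.0], [-0.001, 0.001, -1.0]]
ft_force: [0.4, 0.1, -0.6]
opening: 0.0264
```

```bash
python3 - <<'E'
from h import *
C=viewer.calibration("wrist");o=readout.get_obs();im=viewer.snapshot("wrist");cv2.imwrite("pics/w6.png",im)
s=viewer.snapshot("scene");cv2.imwrite("pics/s6.png",s)
print(o["tool_pos"],o["ft_force"])
w=im[80:230,220:295] ;s=s[160:205,215:260]
cv2.imwrite("pics/v6.png",np.hstack([cv2.resize(w,(300,600),interpolation=cv2.INTER_CUBIC),cv2.copyMakeBorder(cv2.resize(s,(495,495),interpolation=cv2.INTER_CUBIC),0,105,0,0,cv2.BORDER_CONSTANT)]))
E
```

```text
[ 0.57146754 -0.15709526  0.40831762] [ 0.41108188  0.14647723 -0.55467702]
```

View pics/v6.png

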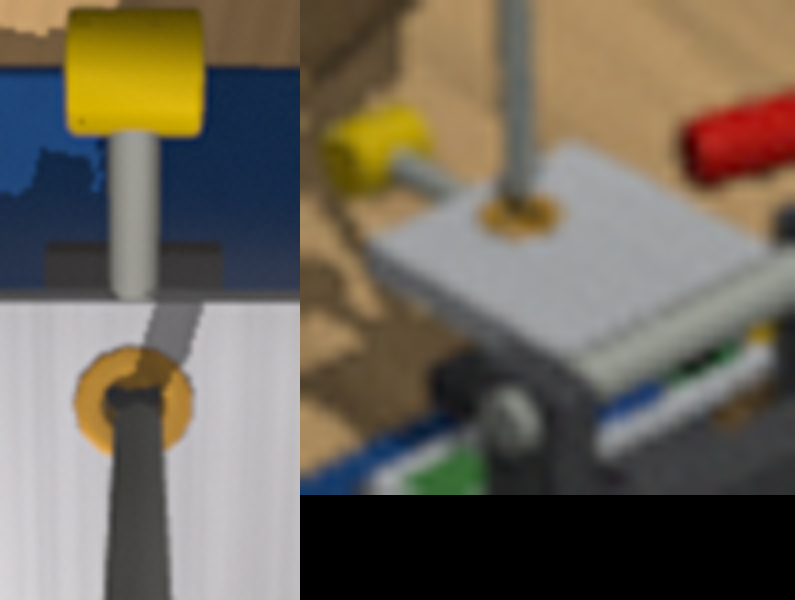

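Call:
{"name": "play_rows", "arguments": {
  "plan": [
    [[1,0,-0.8,0,0,0,0],[1,0,-0.8,4,0,0,0],[1,0,-0.8,8,0,0,0],[1,0,-0.8,12,0,0,0],[1,0,-0.8,16,0,0,0],[1,0,-0.8,16,0,0,0],[1,0,-0.8,16,0,0,0]]
  ]
}}

```text
t: 12.03
tool_pos: [0.5724, -0.1578, 0.3926]
tool_rot: [[0.21, -0.978, -0.001], [-0.978, -0.21, -0.0], [-0.0, 0.001, -1.0]]
ft_force: [0.8, 0.7, -0.7]
opening: 0.0266
```

Call:
{"name": "play_rows", "arguments": {
  "plan": [
    [[1,0,0,6,0,0,0],[1,0,0,12,0,0,0],[1,0,0,18,0,0,0],[1,0,0,24,0,0,0],[1,0,0,30,0,0,0],[1,0,0,35,0,0,0],[1,0,0,38,0,0,0],[1,0,0,38,0,0,0]]
  ]
}}

```text
t: 12.7
tool_pos: [0.5723, -0.1577, 0.3541]
tool_rot: [[0.21, -0.978, -0.002], [-0.978, -0.21, 0.0], [-0.001, 0.001, -1.0]]
ft_force: [0.4, -0.1, -1.4]
opening: 0.0264
```

Tip at about 64 mm, no force. Entering the lower bushing in small steps.

Call:
{"name": "play_rows", "arguments": {
  "plan": [
    [[1,0,0,3,0,0,0],[1,0,0,6,0,0,0],[1,0,0,9,0,0,0],[1,0,0,12,0,0,0],[1,0,0,12,0,0,0],[1,0,0,12,0,0,0]]
  ]
}}

```text
t: 13.2
tool_pos: [0.5724, -0.1578, 0.3429]
tool_rot: [[0.21, -0.978, -0.0], [-0.978, -0.21, -0.0], [-0.0, 0.0, -1.0]]
ft_force: [-0.3, -0.4, -0.6]
opening: 0.0266
```

Call:
{"name": "play_rows", "arguments": {
  "plan": [
    [[1,0,0,4,0,0,0],[1,0,0,8,0,0,0],[1,0,0,12,0,0,0],[1,0,0,16,0,0,0],[1,0,0,20,0,0,0],[1,0,0,22.5,0,0,0],[1,0,0,22.5,0,0,0],[1,0,0,22.5,0,0,0],[1,0,0,22.5,0,0,0],[1,0,0,22.5,0,0,0]]
  ]
}}

```text
t: 14.03
tool_pos: [0.5726, -0.1578, 0.3209]
tool_rot: [[0.211, -0.978, 0.001], [-0.978, -0.211, -0.0], [0.0, -0.0, -1.0]]
ft_force: [0.2, -0.2, 0.1]
opening: 0.0263
```

```bash
python3 - <<'E'
from h import *
s=viewer.snapshot("scene")
S=viewer.calibration("scene");o=readout.get_obs();print(o["tool_pos"],o["ft_force"],o["opening"])
for a,bb,c in blobs(s,(0,170,80),(6,255,255))[0]:
    if bb[2]<20: print(a,bb,c)
def px(p):
    q=np.asarray(S["attitude"]).T@(np.array(p)-S["position"]);return q[0]/q[2]*S["fx"]+S["cx"],q[1]/q[2]*S["fy"]+S["cy"]
for z in(.153,.163,.173): print(z,px((.572,-.158,z)))
print("knob top/bottom should be",px((.572,-.158,.176)),px((.572,-.158,.150)))
cv2.imwrite("pics/v7.png",cv2.resize(s[120:225,170:310],(800,600),interpolation=cv2.INTER_CUBIC))
E
```

```text
[ 0.57254885 -0.15778198  0.32086363] [-0.04133456  0.10907088  0.36069073] 0.026651183220981707
81 [136, 151, 18, 13] [142.9, 157.0]
54 [232, 159, 7, 12] [235.4, 163.9]
81 [153, 246, 8, 24] [157.1, 256.4]
59 [190, 316, 6, 13] [192.3, 321.9]
70 [181, 338, 7, 16] [184.0, 345.6]
0.153 (np.float64(234.0557283656608), np.float64(166.81897527917832))
0.163 (np.float64(233.93599672460607), np.float64(163.97483036601074))
0.173 (np.float64(233.81514549521657), np.float64(161.10409038207388))
knob top/bottom should be (np.float64(233.77866945568962), np.float64(160.23762650202352)) (np.float64(234.0914318609621), np.float64(167.66708788875223))
```

View pics/v7.png

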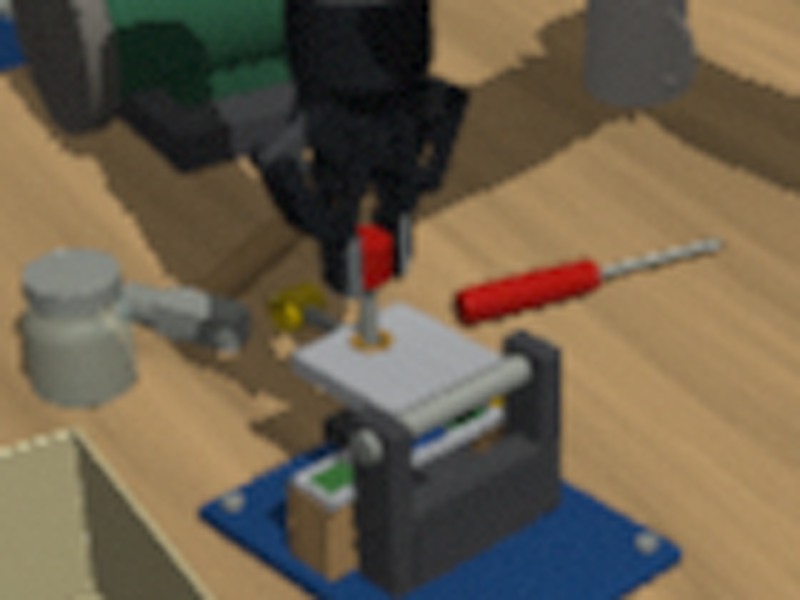

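```bash
python3 -c "
from station import manip
print(manip.hand_in())"
```

```text
the job is handed in; nothing more can be done
None
```

I flipped the leaf over by its yellow grip, took the long red-knobbed pin from the block and threaded it through both bushings. I handed in at about 14 s, still gripping the knob.

**Last checks:**
- **Pin height:** the scene camera puts the knob centre about 163 mm above the bench. That puts the tip at about 30 mm, or 15 mm below the lower bushing and 18 mm above the base plate.
- **Alignment:** the tool is vertical, and the force on it was 0.4 N or less. The pin went down through both bushings without any resistance showing.
- **Grip:** the fingers stand at 26.6 mm on the 28 mm knob, set to 60 N.
- **Leaf and bench:** the leaf looks level and fully over. The hammer, jar, tub and driver look unmoved in the last picture. I did not re-check the tape, bowl and short pin after lifting the pin.

**Not checked directly:** I could not see the tip below the bushing, so its height comes from the knob and the tool position. I also did not measure the leaf angle as a number. The wrist and overhead cameras disagreed by 1–3 mm on positions, so I lined up the tip with the bushing from close wrist views.

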